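Scan in the opened phone, then bring its suspect chip under the microscope

ROBOT

A 7-joint arm with a two-finger parallel gripper is mounted at the origin on the work surface. World frame = base frame: x ahead of the robot, y to its left, z up, the work surface at z = 0. Lengths are in mm, angles in rad, forces in N, time in s.
With the tool pointing down it reaches from about 425 to 800 mm from the base axis. Payload 8.3 kg.
Tool frame: the origin (TCP) lies between the finger pads; the fingertips stand 14 mm ahead of it and the grasp point (between the pads) lies 5 mm behind it; z points along the fingers, y is the line along which they close (so a half turn about z gives the same grasp; the last joint's range is limited). The gripper opens to 85 mm and grips with 20 to 120 N. Pads are 22 mm wide; open, the fingers measure 114 mm over their backs; the gripper's body (76 mm by 85 mm) begins 54 mm behind the grasp point. The pads swing forward as they close: fully open they stand 13 mm farther back than shut.
Start: joints at [1.098, 0.383, 0.016, 1.37, -0.006, 1.388, -0.046], TCP at [249.05, -573.218, 245.279] pointing down, gripper open.
Joint ranges: [-2.95, 2.95], [-0.25, 2.06], [-1.52, 1.56], [0.18, 2.33], [-1.44, 4.58], [0.02, 2.06], [-3.01, 3.01]. Speed limits (rad/s): [2.39, 2.39, 3.01, 3.01, 3.14, 3.14, 3.14].

INTERFACE

Orientations are given as a unit quaternion [x, y, z, w].
In Python, from rig import status, eyes, order gives the robot as it stands. The module is installed in compiled form; this text tells all that it offers.
- The arm moves only by the tool step_arm, never from a script. Its argument "series" is a list of rows, each a list of 3 entries, a list of its own where there are three numbers: the turn, a rotation vector about the tool's x, y, z as a fraction of full scale, then the shift along the tool's x, y, z as a fraction of full scale, then the opening, from 0 (shut) to 1 (fully open). In form: [[[wx, wy, wz], [tx, ty, tz], grip], ...]. A call has 1 to 10 rows; each row shifts and turns the commanded pose from where the row before left it, along the tool's axes as they then stand; what a row does not reach is not made up. Full scale, the value 1, is 1000 mm for a shift and 180 degrees for a turn. A row lasts 1/8 s, in which the tool goes at most 62.5 mm and 10.7 degrees, less where a joint would pass 70% of its speed; a pose out of reach is approached as far as the arm can. A call with a number of a shift or a turn outside -1 to 1 is refused whole. A call with a gripper value outside its range is refused whole. The fingers move at their own pace and stop on an object; the grip force is fixed at half the most. Time passes only in rows, so rows that do not move let the fingers close. It gives the time, the measured TCP pose, the force, the opening and the grip force at its end, in the units of the state.
- status.sense(): the state, without advancing time (a new reading comes with each control period).
- eyes.snapshot(name): name is "scene" or "top" or "wrist"; returns a dict with "img" (384x512x3 uint8, red, green, blue), "z_map" (384x512 float32, mm along the optical axis (not along the pixel's ray), 0 where there is no reading), "fov_y" (degrees; the focal length in pixels is half the picture's height over the tangent of half this angle, whatever the lens; pixels are square), "cx", "cy" (the principal point, pixels), "pose" (4x4, takes a point from camera to world coordinates). Camera axes: x right, y down, z forward; pixel columns grow to the right and rows downward; lengths in mm; the calibration is good to about 2 mm. A picture is of the moment at which its call begins.
- order.close_job(): hands the job in; it is judged then, once.
The state is a dict: "time": time; "q": joint angles; "joint_velocities": joint speeds; "joint_efforts": joint torques, N m; "position": TCP position; "eef_rot": TCP orientation; "ft_force": force on the tool from outside, world axes, zero at the start; "torque": the same for the moment, N m; "opening": opening from 0.0 (shut) to 1.0 (fully open); "grip_force": force on a finger pad.
Only numpy, scipy, OpenCV 4.12 (cv2) and the standard library are available. Lean on these libraries where they do the work, as an engineer would, in place of code of your own. Each camera call takes 0.05 s, during which the arm holds its last target. There are 200 camera calls.

TASK

Pick up the yellow hand scanner, aim it at the middle of the barcode label on the phone carrier's upright plate, fairly square-on and about 10 cm away, and hold it steady there for two seconds. Then lay the scanner gently back on the middle of its grey pad, the right way up. Last, slide the carrier, flat on the mat, until the orange mark on the phone's board is straight below the microscope's lens and let go; do not touch the microscope, and leave the meter, the jar and the other phone where they are.

Things in the scene. Friction and masses are not known exactly. Their poses are not given: they have to be found in the camera images.
- scanner: Hand barcode scanner, 160 mm long, 34 mm high, 0.16 kg, flat underneath, lying on the grey pad. Origin: centre of its underside (z up). x points along it to the reading window. Yellow straight grip 36 mm wide from x = -75 to +35 mm (hold it here, near the origin); black head 56 mm wide from x = +35 to +80 mm.
- beam (a point): Middle of the scanner's dark red reading window: at x = +80 mm, 17 mm above the underside. Axes as the scanner's: it reads straight out along +x.
- pad: Grey rest pad, fixed on the mat, 180 x 80 x 4 mm. Origin: centre of its underside, 2 mm above the table; x along its length. The scanner starts about in its middle and belongs there.
- carrier: Dark phone carrier, about 0.4 kg, loose on the light blue mat (2 mm thick): tray 200 x 100 x 8 mm, an opened phone fixed on it (top 19 mm above the underside). Origin: centre of the underside, x along its length. At x = -90 mm stands a blue upright plate, the handle to slide it by: 14 mm thick (x), 70 mm wide (y), top 80 mm above the underside.
- plate_top (a point): Middle of the top edge of the carrier's blue upright plate; axes as the carrier's.
- label: White barcode label, 60 mm wide and 34 mm high, on the +x face of the carrier's blue plate (it faces over the phone, away from the robot). Origin: the label's centre, 55 mm above the carrier's underside. Its z axis points straight out of the label, its y axis along the label's width.
- spot (a point): Orange square mark (12 mm) on the black chip of the phone's green board: 60 mm from the carrier's origin along its +x, 19 mm above its underside, 150 mm from the blue plate.
- microscope: Fixed digital inspection microscope: black tube 36 mm wide hanging upright from a steel post with a round 110 mm foot. Origin: on the mat, straight below the lens. The post stands 40 mm in x and 155 mm in y (its own axes) from the lens axis; a bar at 170 mm height joins them; the tube reaches up to 230 mm, the post to 268 mm.
- lens (a point): Lens tip at the lower end of the microscope's tube, 86 mm above the mat.
- meter: Bystander: blue hand multimeter, 140 x 72 x 38 mm, loose. Origin: centre of its underside, x along its length.
- jar: Bystander: amber flux jar, 50 mm wide, 65 mm high, loose. Origin: centre of its underside.
- phone: Bystander: another phone with a dark screen lying flat, 75 x 160 x 9 mm, loose. Origin: centre of its underside, y along its length.

How it is judged:
By the outcome, as a careful person would: the job done as asked, in the order asked, and still so for the second after the job is handed in, with the robot touching nothing.
It also fails if it takes over 72 s, if anything falls off the work surface, if the arm or the gripper's body presses on something with over 40 N, if the wrist force passes 120 N, or if a joint passes its speed limit or range.

## Working session

There is one attempt and no reset: what is moved stays moved. The work goes in short steps, Python scripts to look and compute and a tool call to move; the robot and the scene stay as the last step left them, time stands still between calls to the robot, and variables do not carry over. Pictures are saved under pics/ and viewed, at most 10 in all, crops included, and the job is handed in when it is done.

Besides the shell and the picture viewer there is one more tool, called after ">>>" in YAML: its name, and indented under it one key for each argument. step_arm: Moves the arm, as the interface text tells. Shift numbers are shares of 1000 mm and turn numbers shares of 180 degrees, none past 1 either way. Its arguments: {"type":"object","properties":{"series":{"type":"array"}},"required":["series"]}

```bash
mkdir -p pics
cat > h.py <<'E'
import numpy as np, cv2, pickle
from scipy.spatial.transform import Rotation as R
def snap(n):
    from rig import eyes
    return eyes.snapshot(n)
def cloud(s):
    h,w=s['z_map'].shape; f=h/2/np.tan(np.radians(s['fov_y'])/2)
    v,u=np.mgrid[:h,:w]; z=s['z_map']
    P=np.stack([(u-s['cx'])/f*z,(v-s['cy'])/f*z,z],-1)
    T=np.array(s['pose']); W=P@T[:3,:3].T+T[:3,3]; W[z==0]=np.nan
    return W
def save(s,n,crop=None,k=1.5):
    im=s['img'][:,:,::-1]
    if crop: a,b,c,d=crop; im=im[b:d,a:c]
    cv2.imwrite('pics/'+n,cv2.resize(im,None,fx=k,fy=k))
E
python3 - <<'E'
from h import *
d={}
for n in ('top','scene'):
    s=snap(n); d[n]=s; save(s,n+'0.png'); print(n,s['fov_y'],np.round(s['pose'],3).tolist())
pickle.dump(d,open('d0.pkl','wb'))
from rig import status
print(status.sense())
E
```

```text
top 43.900203956696316 [[0.019, -0.985, 0.172, 378.403], [-1.0, -0.02, -0.004, -47.208], [0.007, -0.172, -0.985, 1157.779], [0.0, 0.0, 0.0, 1.0]]
scene 49.03709452321944 [[0.479, 0.728, -0.49, 1044.208], [0.878, -0.405, 0.256, -294.248], [-0.013, -0.553, -0.833, 884.82], [0.0, 0.0, 0.0, 1.0]]
{'time': 0.1, 'q': array([ 1.09807197,  0.38416805,  0.01638534,  1.37107072, -0.006303  ,
        1.38821109, -0.04649254]), 'joint_velocities': array([ 2.07161945e-04, -3.22058289e-04, -1.04462697e-03, -2.38877852e-03,
        3.53053059e-04, -7.09218866e-04, -1.82442032e-05]), 'joint_efforts': array([ 3.17528320e-03, -6.29133654e+01,  8.47605206e-01, -3.72754598e+01,
        1.67419086e-02,  1.05392173e-02, -6.30560777e-06]), 'position': array([ 248.88356883, -572.82533239,  244.36041095]), 'eef_rot': array([ 9.79072289e-01,  2.03510774e-01, -1.97981110e-04, -8.82001018e-04]), 'ft_force': array([ 0.55114373, -0.09763436,  0.40223832]), 'torque': array([-0.00189327,  0.06282553,  0.00088809]), 'grip_force': 0.0, 'opening': 1.0000766373806993}
```

View pics/top0.png

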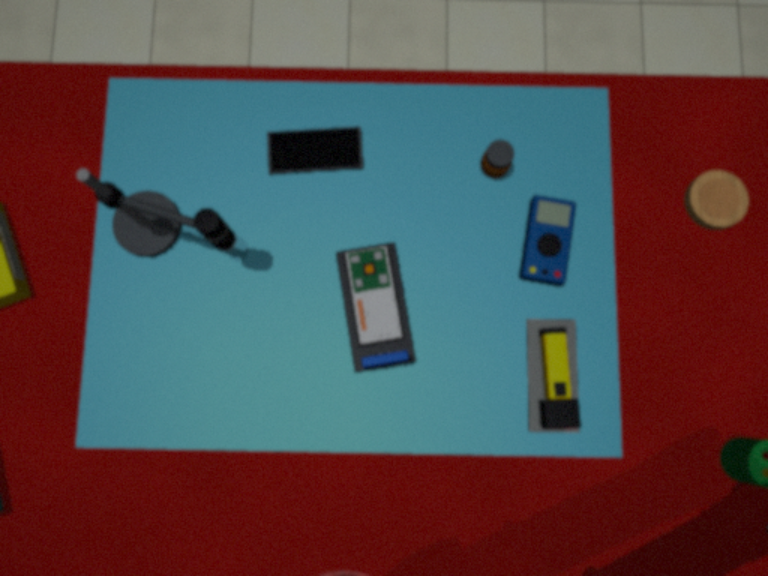

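View pics/scene0.png

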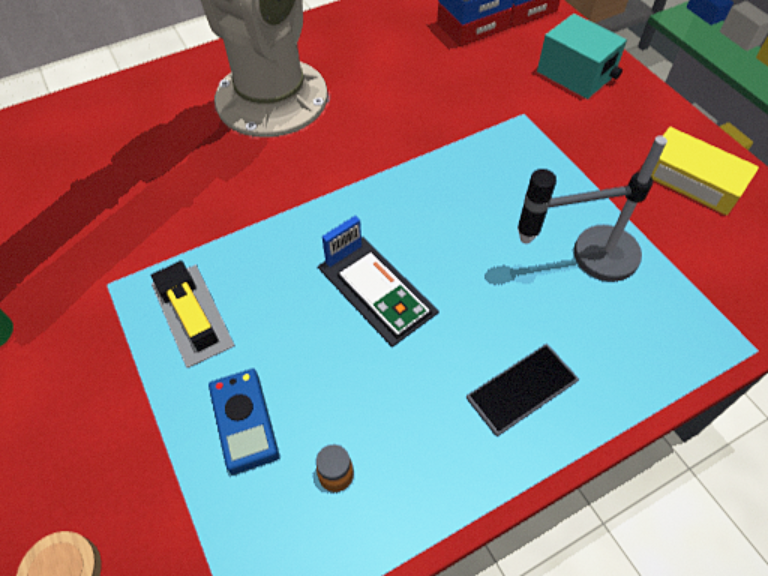

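Top view (768 px wide): the scanner is at (558,375) with its head toward the robot. The carrier is at (375,305), with its label side facing away from the robot and the mark at (369,269). The microscope tube is at (215,228). The scene view shows the same layout, with the lens tip at (527,238). Next I'll measure them.

```bash
cat > m.py <<'E'
from h import *
from scipy.optimize import least_squares
d=pickle.load(open('d0.pkl','rb'))
def masks(s):
    hsv=cv2.cvtColor(s['img'],cv2.COLOR_RGB2HSV); return hsv[...,0].astype(int),hsv[...,1],hsv[...,2]
def roi(W,x,y,z): return (W[...,0]>x[0])&(W[...,0]<x[1])&(W[...,1]>y[0])&(W[...,1]<y[1])&(W[...,2]>z[0])&(W[...,2]<z[1])
def rect(p): 
    c,sz,a=cv2.minAreaRect(p[:,:2].astype(np.float32)); return np.round(c,1),np.round(sz,1),round(a,2)
for n in d:
    s=d[n]; W=cloud(s); H,S,V=masks(s)
    def rep(l,m):
        p=W[m]
        if len(p)>5: print(n,l,len(p),np.round(np.median(p,0),1),*rect(p))
    print(n,'mat z',np.nanmedian(W[roi(W,(400,800),(-50,200),(-30,8))][:,2]))
    ym=(H>22)&(H<35)&(S>150)&(V>100)
    rep('yellow',ym&roi(W,(250,700),(-450,-150),(15,70)))
    rep('scan all',roi(W,(250,560),(-400,-150),(25,70)))
    rep('orange',(H>5)&(H<18)&(S>160)&roi(W,(300,700),(-150,150),(5,60)))
    bl=(H>100)&(H<125)&(S>150)
    rep('platetop',roi(W,(300,600),(-150,150),(74,95)))
    rep('plate',roi(W,(300,600),(-150,150),(32,95)))
    rep('carrier',roi(W,(300,700),(-150,150),(7,95)))
    rep('meter',roi(W,(450,700),(-400,-150),(25,70)))
    rep('jar',roi(W,(600,800),(-200,-50),(40,90)))
    rep('scope',roi(W,(300,800),(150,450),(40,300)))
    for z in range(60,270,20): rep('tube%d'%z,roi(W,(300,800),(100,450),(z,z+20)))
E
python3 m.py
```

```text
top mat z 0.6770637569081828
top yellow 548 [ 442.2 -321.7   38.9] [ 489.8 -316.8] [205.7  38.6] 6.62
top scan all 1286 [ 404.6 -323.    38.9] [ 417.1 -325.3] [157.2  56. ] 2.7
top orange 7 [584.9 -21.6  19.6] [588.4 -25.2] [11.4 14.1] 16.04
top platetop 199 [438.8 -53.1  80.7] [439.1 -53.5] [14.4 69.7] 10.63
top plate 227 [438.1 -53.4  80.4] [439.  -53.6] [14.9 69.8] 11.27
top carrier 3103 [523.7 -37.1  17.6] [ 4.821e+02 -2.000e-01] [363.8 283.8] 4.99
top meter 1898 [ 620.1 -316.    33.5] [ 576.8 -310. ] [ 79.8 251.4] 85.04
top scope 1340 [632.5 267.6 185.4] [632.8 263. ] [193.6  36.4] 71.76
top tube60 22 [652.9 335.9  70.8] [653.  337.3] [ 7.2 15.3] 58.7
top tube80 24 [650.9 337.2  89.4] [652.  337.8] [ 4.6 14. ] 45.7
top tube100 29 [648.7 334.5 113.6] [622.9 258.8] [176.6  26.1] 74.85
top tube120 63 [602.3 182.7 129.9] [621.6 259.3] [179.1  31.2] 77.64
top tube140 51 [597.9 178.9 151.2] [626.  255.8] [173.2  31.7] 73.56
top tube160 404 [634.4 273.1 175.4] [629.  259.3] [181.3  32. ] 71.64
top tube180 221 [645.9 330.6 189.8] [630.2 263.9] [193.7  33.4] 72.67
top tube200 90 [608.4 1
[... 939 characters left out ...]
e80 50 [661.1 335.7  92.8] [638.9 262. ] [176.   11.6] 73.84
scene tube100 82 [628.4 192.  112.5] [639.9 257.5] [180.8  19.6] 73.21
scene tube120 133 [628.1 183.5 129.9] [641.1 257. ] [183.7  24.2] 72.12
scene tube140 127 [626.8 181.9 149.5] [641.9 257.7] [183.9  23.7] 71.55
scene tube160 500 [638.3 262.9 175.2] [641.4 259. ] [187.6  27.7] 71.88
scene tube180 269 [650.3 326.3 190.6] [636.9 263.1] [194.5  33.9] 73.97
scene tube200 164 [628.  183.5 210.3] [640.8 258.2] [185.7  29.2] 70.6
scene tube220 280 [619.6 190.1 230.7] [630.  261.5] [184.5  37.3] 76.18
scene tube240 62 [663.3 336.  250.2] [661.9 337.3] [15.4  8.2] 27.29
scene tube260 64 [661.1 339.2 268.3] [659.8 341.4] [15.6 18.1] 52.69
```

```bash
cat >> h.py <<'E'
def go(xyz,yaw_x,p=None,q=None):
    """remaining move to TCP xyz with tool down, tool x axis at yaw_x deg: turn & shift (tool axes, after the turn)"""
    from rig import status
    s=status.sense(); p=s['position']; r=R.from_quat(s['eef_rot'])
    a=np.radians(yaw_x); t=R.from_matrix(np.array([[np.cos(a),np.sin(a),0],[np.sin(a),-np.cos(a),0],[0,0,-1]]).T)
    print('t',round(s['time'],2),'p',np.round(p,1),'f',np.round(s['ft_force'],1),'op',round(s['opening'],3),'gf',round(s['grip_force'],1),'q',np.round(s['q'],2))
    print('turn/180',np.round((r.inv()*t).as_rotvec()/np.pi,4),'shift after turn',np.round(t.inv().apply(np.array(xyz)-p)/1000,4),'before turn',np.round(r.inv().apply(np.array(xyz)-p)/1000,4))
E
cat > m2.py <<'E'
from m import *
print('----')
Ps=[]
for n in d:
    s=d[n]; W=cloud(s); H,S,V=masks(s)
    m=(roi(W,(560,680),(150,230),(112,162))|roi(W,(560,680),(150,230),(190,222)))
    p=W[m]; Ps.append(p)
    f=lambda c:np.hypot(p[:,0]-c[0],p[:,1]-c[1])-18
    r=least_squares(f,[610,188],loss='soft_l1'); print(n,'tube',np.round(r.x,1),np.round(r.cost,1),len(p))
    t=W[roi(W,(560,680),(150,230),(226,236))]; print(' top',rect(t), ' lens pts',np.round(np.median(W[roi(W,(560,680),(150,230),(80,100))],0),1))
    g=(S<70)&roi(W,(300,560),(-400,-240),(-2,16)); print(' pad',rect(W[g]),g.sum())
    sc=roi(W,(250,510),(-400,-270),(25,70)); print(' scan',rect(W[sc]))
    p=W[sc&(W[...,0]>400)&(W[...,0]<480)]; k=np.polyfit(p[:,0],p[:,1],1); print(' axis',np.degrees(np.arctan(k[0])),np.polyval(k,419))
    c=roi(W,(400,680),(-110,60),(7,95)); print(' carrier',rect(W[c]))
p=np.vstack(Ps); r=least_squares(lambda c:np.hypot(p[:,0]-c[0],p[:,1]-c[1])-18,[610,188],loss='soft_l1');print('both',r.x)
go((419,-325,150),2.9)
E
python3 m2.py | sed '1,/----/d'
```

```text
top tube [609.2 189.5] 22.7 198
 top (array([608.6, 188.9]), array([35.1, 33.7]), 46.57)  lens pts [nan nan nan]
 pad (array([ 423.3, -322.7]), array([ 78.5, 177.4]), 89.95) 1053
 scan (array([ 417.1, -325.3]), array([157.2,  56. ]), 2.7)
 axis 3.3103155890498237 -322.6591368516632
 carrier (array([537.5, -24.8]), array([262. , 147.8]), 2.82)
scene tube [611.4 189.8] 137.0 402
 top (array([612.2, 188.7]), array([33.6, 35.8]), 54.44)  lens pts [619.6 183.   94.6]
 pad (array([ 408.1, -324.3]), array([217.6,  85.7]), 2.66) 1095
 scan (array([ 421.2, -324.9]), array([157.9,  55.7]), 3.06)
 axis 3.532818527067772 -324.554232206797
 carrier (array([532.6, -41.1]), array([200.4, 108.8]), 10.13)
both [610.51712545 189.40003752]
t 0.1 p [ 248.9 -572.8  244.4] f [ 0.6 -0.1  0.4] op 1.0 gf 0.0 q [ 1.1   0.38  0.02  1.37 -0.01  1.39 -0.05]
turn/180 [-6.000e-04  1.000e-04  1.144e-01] shift after turn [ 0.1824 -0.2389  0.0944] before turn [ 0.2548 -0.1593  0.0946]
  return _methods._mean(a, axis=axis, dtype=dtype,
  ret = um.true_divide(
```

>>> step_arm:
  series:
    - [[0,0,0],[0.02,-0.0123,0.007],1]
    - [[0,0,0],[0.04,-0.025,0.015],1]
    - [[0,0,0],[0.045,-0.028,0.017],1]
    - [[0,0,0],[0.045,-0.028,0.017],1]
    - [[0,0,0],[0.045,-0.028,0.017],1]
    - [[0,0,0],[0.04,-0.025,0.015],1]
    - [[0,0,0],[0.02,-0.013,0.0066],1]
    - [[0,0,0.0381],[0,0,0],1]
    - [[0,0,0.0381],[0,0,0],1]
    - [[0,0,0.0381],[0,0,0],1]

```text
time: 1.35
position: [419.2, -325.2, 150.2]
eef_rot: [1.0, 0.024, -0.0, -0.0]
ft_force: [0.8, 0.7, 0.3]
opening: 1.003
grip_force: 0.0
```

Run:
```python
from h import *
go((419,-324,150),3)
s=snap('wrist'); save(s,'w1.png'); W=cloud(s)
pickle.dump(s,open('w1.pkl','wb'))
z=W[...,2]; 
m=(z>28)&(z<60)&(abs(W[...,0]-420)<110)&(abs(W[...,1]+324)<60)
p=W[m]; print(len(p),cv2.minAreaRect(p[:,:2].astype(np.float32)),np.median(p[:,2]))
hsv=cv2.cvtColor(s['img'],cv2.COLOR_RGB2HSV); y=m&(hsv[...,0]>20)&(hsv[...,0]<36)&(hsv[...,1]>120)
print('yellow',cv2.minAreaRect(W[y][:,:2].astype(np.float32)),y.sum())
g=(hsv[...,1]<60)&(z>-3)&(z<14)&(abs(W[...,0]-420)<120)&(abs(W[...,1]+324)<70); print('pad',cv2.minAreaRect(W[g][:,:2].astype(np.float32)),np.median(W[g][:,2]))
```

```text
t 1.35 p [ 419.2 -325.2  150.2] f [0.8 0.7 0.3] op 1.003 gf 0.0 q [ 0.69  0.25 -0.11  1.76  0.03  1.13 -0.95]
turn/180 [-0.0002  0.0002 -0.0017] shift after turn [-0.0001 -0.0012  0.0002] before turn [-0.0001 -0.0012  0.0002]
8353 ((422.1819152832031, -322.7971496582031), (155.5148162841797, 55.83386993408203), 4.003143310546875) 40.08782039627687
yellow ((439.17938232421875, -322.054931640625), (101.55644226074219, 35.79578399658203), 3.888385772705078) 4455
pad ((426.79010009765625, -321.9326477050781), (179.45236206054688, 80.19866180419922), 0.04378495737910271) 6.109693287956418
```

View pics/w1.png

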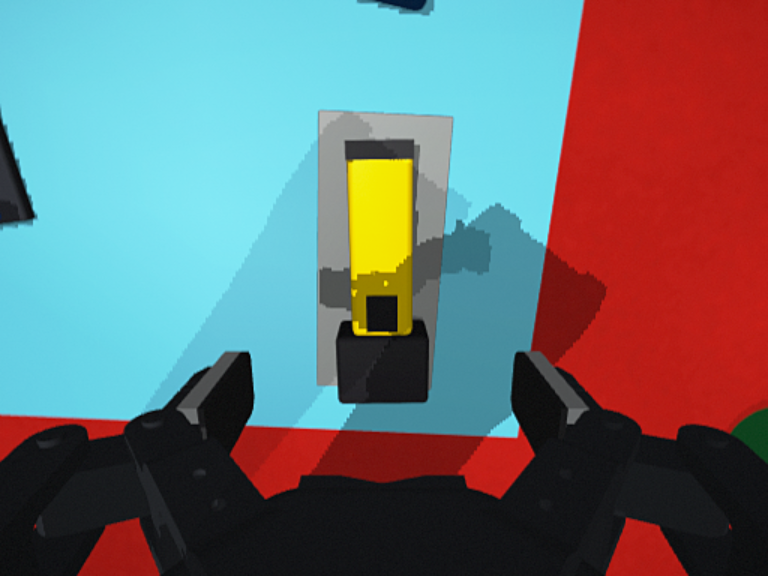

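The wrist view shows the scanner centred between the open fingers, at pixel (382,270). It is turned about 4° and sits about 5 mm robot-ward of the pad's middle. I'll descend and grip.

>>> step_arm:
  series:
    - [[0,0,-0.007],[0.0018,-0.0021,0.02],1]
    - [[0,0,0],[0,0,0.035],1]
    - [[0,0,0],[0,0,0.035],1]
    - [[0,0,0],[0,0,0.02],1]
    - [[0,0,0],[0,0,0.011],1]
    - [[0,0,0],[0,0,0.005],1]
    - [[0,0,0],[0,0,0],1]

```text
time: 2.28
position: [421.4, -323.5, 25.0]
eef_rot: [0.999, 0.037, 0.0, 0.0]
ft_force: [0.1, 0.8, 0.1]
opening: 1.0
grip_force: 0.0
```

>>> step_arm:
  series:
    - [[0,0,0],[0,0,0],0.6]
    - [[0,0,0],[0,0,0],0.45]
    - [[0,0,0],[0,0,0],0.3]
    - [[0,0,0],[0,0,0],0.2]
    - [[0,0,0],[0,0,0],0.2]
    - [[0,0,0],[0,0,0],0.2]
    - [[0,0,0],[0,0,0],0.2]

```text
time: 3.15
position: [421.6, -323.6, 25.4]
eef_rot: [0.999, 0.036, 0.0, 0.0]
ft_force: [-0.0, -0.6, 6.4]
opening: 0.413
grip_force: 61.0
```

>>> step_arm:
  series:
    - [[0,0,0],[0,0,-0.01],0.2]
    - [[0,0,0],[0,0,-0.025],0.2]
    - [[0,0,0],[0,0,-0.04],0.2]
    - [[0,0,0],[0,0,-0.035],0.2]
    - [[0,0,0],[0,0,-0.015],0.2]
    - [[0,0,0],[0,0,0],0.2]

```text
time: 3.9
position: [421.4, -323.5, 150.2]
eef_rot: [0.999, 0.036, 0.001, 0.0]
ft_force: [0.0, 0.0, -2.6]
opening: 0.413
grip_force: 60.2
```

Run:
```python
from h import *
go((624.3,-16.4,150),11.4)
d={n:snap(n) for n in('top','scene')}
for n,s in d.items():
    W=cloud(s); z=W[...,2]; hsv=cv2.cvtColor(s['img'],cv2.COLOR_RGB2HSV)
    g=(hsv[...,1]<60)&(z>-3)&(z<14)&(abs(W[...,0]-424)<120)&(abs(W[...,1]+324)<70); print(n,'pad',g.sum(),cv2.minAreaRect(W[g][:,:2].astype(np.float32)))
```

```text
t 3.9 p [ 421.4 -323.5  150.2] f [ 0.   0.  -2.6] op 0.413 gf 60.2 q [ 0.69  0.25 -0.11  1.76  0.03  1.13 -0.93]
turn/180 [ 0.0003 -0.0003 -0.0402] shift after turn [ 2.596e-01 -2.609e-01  2.000e-04] before turn [ 2.247e-01 -2.915e-01  2.000e-04]
top pad 1397 ((422.9150695800781, -335.0393981933594), (102.2141342163086, 176.83010864257812), 89.57806396484375)
scene pad 1648 ((418.06414794921875, -323.47454833984375), (195.9334716796875, 79.68246459960938), 0.3136633336544037)
```

>>> step_arm:
  series:
    - [[0,0,0],[0.009,-0.0117,0],0.2]
    - [[0,0,0],[0.018,-0.0233,0],0.2]
    - [[0,0,0],[0.027,-0.035,0],0.2]
    - [[0,0,0],[0.027,-0.035,0],0.2]
    - [[0,0,0],[0.029,-0.0375,0],0.2]
    - [[0,0,0],[0.029,-0.0375,0],0.2]
    - [[0,0,0],[0.027,-0.035,0],0.2]
    - [[0,0,0],[0.027,-0.035,0],0.2]
    - [[0,0,0],[0.02,-0.026,0],0.2]
    - [[0,0,0],[0.0117,-0.0155,0],0.2]

```text
time: 5.25
position: [624.1, -12.8, 148.4]
eef_rot: [0.999, 0.038, -0.001, -0.001]
ft_force: [-1.1, -0.1, -3.0]
opening: 0.406
grip_force: 60.2
```

>>> step_arm:
  series:
    - [[0,0,-0.02],[0,0,0],0.2]
    - [[0,0,-0.02],[0,0,0.015],0.2]
    - [[0,0,0],[0,0,0.025],0.2]
    - [[0,0,0],[0,0,0.015],0.2]
    - [[0,0,0],[0,0,0.005],0.2]
    - [[0,0,0],[0,0,0],0.2]

```text
time: 6.0
position: [624.1, -16.3, 89.8]
eef_rot: [0.995, 0.099, -0.0, -0.0]
ft_force: [0.2, -0.1, -2.0]
opening: 0.41
grip_force: 60.2
```

Run:
```python
from h import *
go((624.3,-16.4,59.4),11.4)
d={n:snap(n) for n in('scene','top','wrist')}; pickle.dump(d,open('d1.pkl','wb'))
s=d['scene']; save(s,'s2.png',(180,100,380,250),3.5); save(d['wrist'],'w2.png')
```

```text
t 6.0 p [624.1 -16.3  89.8] f [ 0.2 -0.1 -2. ] op 0.41 gf 60.2 q [ 0.19  0.52 -0.3   1.55  0.16  1.1  -1.51]
turn/180 [-0.      0.     -0.0002] shift after turn [0.0002 0.0002 0.0304] before turn [0.0002 0.0002 0.0304]
```

View pics/s2.png

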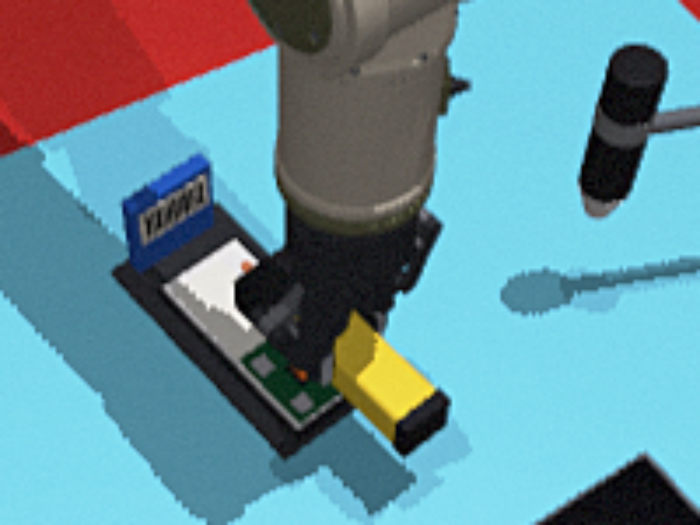

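View pics/w2.png

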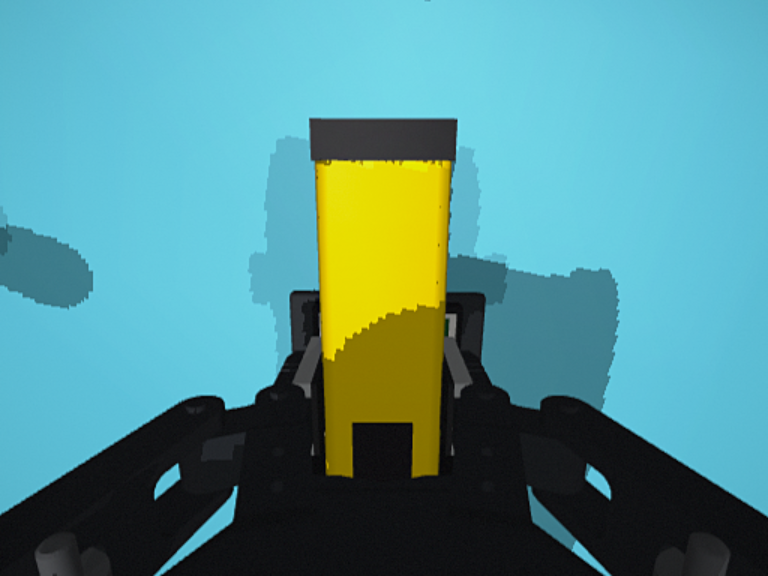

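The scene crop shows the scanner over the phone, pointing along the carrier at the label (px 175,210). In the wrist view it sits straight in the grip. I'll check its pitch and yaw from the depth data.

Run:
```python
from h import *
d=pickle.load(open('d1.pkl','rb'))
s=d['wrist'];W=cloud(s);hsv=cv2.cvtColor(s['img'],cv2.COLOR_RGB2HSV)
a=np.radians(11.4); 
L=np.stack([(W[...,0]-624.1)*np.cos(a)+(W[...,1]+16.3)*np.sin(a),-(W[...,0]-624.1)*np.sin(a)+(W[...,1]+16.3)*np.cos(a),W[...,2]],-1)
y=(hsv[...,0]>20)&(hsv[...,0]<36)&(hsv[...,1]>120)&(L[...,2]>80)
p=L[y];p=p[(p[:,0]>15)&(p[:,0]<70)&(abs(p[:,1])<15)]
print('pitch',np.polyfit(p[:,0],p[:,2],1),'roll',np.polyfit(p[:,1],p[:,2],1))
q=L[y];print('xmax yellow',np.percentile(q[:,0],99.5),'y mid',[ (round(x),round((np.nanmin(v)+np.nanmax(v))/2,1)) for x in range(20,75,10) for v in [q[abs(q[:,0]-x)<3][:,1]]])
b=(L[...,2]>60)&(L[...,0]>60)&(L[...,0]<100)&(abs(L[...,1])<40);print('rear',np.nanpercentile(L[b][:,0],99))
for n in('scene','top'):
    s=d[n];W=cloud(s)
    m=(abs(W[...,0]-440)<40)&(abs(W[...,1]+53)<60)&(W[...,2]>72)&(W[...,2]<90);print(n,'plate',cv2.minAreaRect(W[m][:,:2].astype(np.float32)),m.sum())
s=d['scene'];W=cloud(s);hsv=cv2.cvtColor(s['img'],cv2.COLOR_RGB2HSV)
m=(abs(W[...,0]-448)<14)&(abs(W[...,1]+53)<45)&(W[...,2]>30)&(W[...,2]<76)
p=W[m];k=np.polyfit(p[:,1],p[:,0],1);print('face yaw',np.degrees(np.arctan(-k[0])),'x at y=-52',np.polyval(k,-52))
w=m&(hsv[...,1]<60);print('label white',np.mean([W[w].min(0),W[w].max(0)],0))
```

```text
pitch [6.52482715e-04 1.05370833e+02] roll [3.71003304e-03 1.05399022e+02]
xmax yellow 68.76655392914971 y mid [(20, np.float64(1.0)), (30, np.float64(1.0)), (40, np.float64(0.8)), (50, np.float64(0.7)), (60, np.float64(0.7)), (70, np.float64(0.7))]
rear 78.94653848818322
scene plate ((442.8157043457031, -53.122406005859375), (15.676926612854004, 70.13548278808594), 9.85495376586914) 182
top plate ((0.0, 0.0), (0.0, 0.0), 0.0) 0
face yaw 7.84206058059671 x at y=-52 448.4139213876622
label white [448.52822939 -51.56078821  54.70972986]
```

>>> step_arm:
  series:
    - [[0,0,0],[0,0,0.008],0.2]
    - [[0,0,0],[0,0,0.012],0.2]
    - [[0,0,0],[0,0,0.008],0.2]
    - [[0,0,0],[0,0,0.003],0.2]
    - [[0,0,0],[0,0,0],0.2]
    - [[0,0,0],[0,0,0],0.2]
    - [[0,0,0],[0,0,0],0.2]
    - [[0,0,0],[0,0,0],0.2]
    - [[0,0,0],[0,0,0],0.2]
    - [[0,0,0],[0,0,0],0.2]

```text
time: 7.4
position: [624.1, -16.2, 58.8]
eef_rot: [0.995, 0.099, 0.0, -0.0]
ft_force: [-0.1, -0.1, -1.7]
opening: 0.412
grip_force: 60.2
```

>>> step_arm:
  series:
    - [[0,0,0],[0,0,0],0.2]
    - [[0,0,0],[0,0,0],0.2]
    - [[0,0,0],[0,0,0],0.2]
    - [[0,0,0],[0,0,0],0.2]
    - [[0,0,0],[0,0,0],0.2]
    - [[0,0,0],[0,0,0],0.2]
    - [[0,0,0],[0,0,0],0.2]
    - [[0,0,0],[0,0,0],0.2]
    - [[0,0,0],[0,0,0],0.2]
    - [[0,0,0],[0,0,0],0.2]

```text
time: 8.65
position: [624.1, -16.3, 58.7]
eef_rot: [0.995, 0.099, 0.0, -0.0]
ft_force: [0.5, 0.2, -2.0]
opening: 0.41
grip_force: 60.2
```

>>> step_arm:
  series:
    - [[0,0,0],[0,0,0],0.2]
    - [[0,0,0],[0,0,0],0.2]
    - [[0,0,0],[0,0,0],0.2]
    - [[0,0,0],[0,0,0],0.2]
    - [[0,0,0],[0,0,0],0.2]
    - [[0,0,0],[0,0,0],0.2]
    - [[0,0,0],[0,0,0],0.2]
    - [[0,0,0],[0,0,0],0.2]
    - [[0,0,0],[0,0,0],0.2]
    - [[0,0,0],[0,0,0],0.2]

```text
time: 9.9
position: [624.1, -16.2, 58.7]
eef_rot: [0.995, 0.099, 0.0, -0.0]
ft_force: [-0.4, -0.3, -2.3]
opening: 0.411
grip_force: 60.2
```

>>> step_arm:
  series:
    - [[0,0,0],[0,0,-0.01],0.2]
    - [[0,0,0],[0,0,-0.025],0.2]
    - [[0,0,0],[0,0,-0.03],0.2]
    - [[0,0,0],[0,0,-0.02],0.2]
    - [[0,0,0],[0,0,-0.006],0.2]

```text
time: 10.52
position: [625.0, -16.1, 152.0]
eef_rot: [0.995, 0.099, 0.002, 0.0]
ft_force: [-0.1, 0.4, -2.1]
opening: 0.413
grip_force: 60.2
```

Run:
```python
from h import *
go((425.8,-322.7,150),0)
```

```text
t 10.53 p [625.  -16.1 152. ] f [-0.1  0.4 -2.1] op 0.413 gf 60.2 q [ 0.2   0.46 -0.3   1.49  0.14  1.21 -1.5 ]
turn/180 [ 0.0001 -0.0011  0.0632] shift after turn [-0.1992  0.3066  0.002 ] before turn [-0.2558  0.2613  0.0013]
```

>>> step_arm:
  series:
    - [[0,0,0],[-0.0102,0.0105,0],0.2]
    - [[0,0,0],[-0.0205,0.021,0],0.2]
    - [[0,0,0],[-0.0307,0.0314,0],0.2]
    - [[0,0,0],[-0.0307,0.0314,0],0.2]
    - [[0,0,0],[-0.0333,0.034,0],0.2]
    - [[0,0,0],[-0.0333,0.034,0],0.2]
    - [[0,0,0],[-0.0307,0.0314,0],0.2]
    - [[0,0,0],[-0.0307,0.0314,0],0.2]
    - [[0,0,0],[-0.023,0.0235,0],0.2]
    - [[0,0,0],[-0.0127,0.0127,0],0.2]

```text
time: 11.78
position: [422.1, -324.8, 148.7]
eef_rot: [0.995, 0.097, -0.001, -0.0]
ft_force: [-0.3, 1.0, -2.2]
opening: 0.413
grip_force: 60.2
```

>>> step_arm:
  series:
    - [[0,0,0.0316],[0,0,0],0.2]
    - [[0,0,0.0316],[0,0,0.01],0.2]
    - [[0,0,0],[0,0,0.03],0.2]
    - [[0,0,0],[0,0,0.03],0.2]
    - [[0,0,0],[0,0,0.015],0.2]
    - [[0,0,0],[0,0,0.005],0.2]
    - [[0,0,0],[0,0,0],0.2]

```text
time: 12.65
position: [425.1, -322.9, 60.1]
eef_rot: [1.0, 0.0, 0.0, 0.0]
ft_force: [0.0, -0.5, -1.3]
opening: 0.409
grip_force: 60.2
```

Run:
```python
from h import *
go((425.8,-322.7,24.7),0)
s=snap('wrist');W=cloud(s);z=W[...,2];hsv=cv2.cvtColor(s['img'],cv2.COLOR_RGB2HSV)
g=(hsv[...,1]<60)&(z>-3)&(z<14)&(abs(W[...,0]-420)<120)&(abs(W[...,1]+324)<70); p=W[g]
print('pad',np.nanpercentile(p,[.5,99.5],axis=0),len(p))
b=(z>45)&(W[...,0]>470)&(W[...,0]<530);print('rear',np.nanpercentile(W[b][:,0],99),np.nanpercentile(W[b][:,1],[1,99]))
save(s,'w3.png')
```

```text
t 12.65 p [ 425.1 -322.9   60.1] f [ 0.  -0.5 -1.3] op 0.409 gf 60.2 q [ 0.69  0.36 -0.12  1.84  0.05  0.94 -1.03]
turn/180 [ 0.     -0.0001  0.    ] shift after turn [ 0.0007 -0.0002  0.0354] before turn [ 0.0007 -0.0002  0.0354]
pad [[ 413.37876429 -361.15600612    4.41062632]
 [ 516.27988198 -281.93531982    7.86475361]] 6752
rear 503.1639675624988 [-339.64394727 -304.37458389]
```

View pics/w3.png

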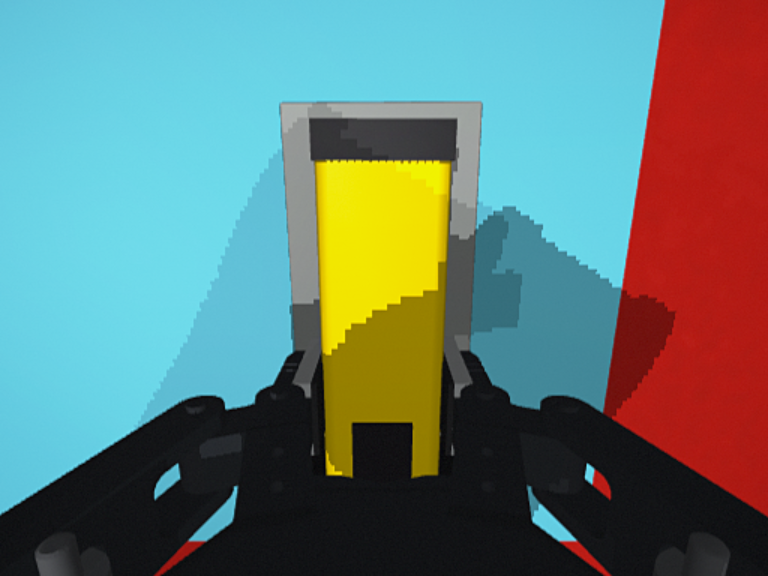

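The wrist view shows the scanner above its pad, parallel to it. The pad's far edge is at row 102 and the scanner's rear is at row 120. It needs to go 3 mm farther out; then I'll lower it.

>>> step_arm:
  series:
    - [[0,0,0],[0.003,-0.0005,0.008],0.2]
    - [[0,0,0],[0,0,0.012],0.2]
    - [[0,0,0],[0,0,0.008],0.2]
    - [[0,0,0],[0,0,0.004],0.2]
    - [[0,0,0],[0,0,0.001],0.2]
    - [[0,0,0],[0,0,0],0.2]
    - [[0,0,0],[0,0,0],0.2]

```text
time: 13.58
position: [428.0, -322.5, 27.0]
eef_rot: [1.0, -0.0, 0.0, 0.0]
ft_force: [-0.2, 0.1, -2.6]
opening: 0.411
grip_force: 60.2
```

>>> step_arm:
  series:
    - [[0,0,0],[0,0,0.001],0.2]
    - [[0,0,0],[0,0,0],0.2]
    - [[0,0,0],[0,0,0.001],0.2]
    - [[0,0,0],[0,0,0],0.2]

```text
time: 14.08
position: [427.9, -322.4, 25.4]
eef_rot: [1.0, -0.0, 0.0, 0.0]
ft_force: [-1.5, 1.6, 5.1]
opening: 0.41
grip_force: 61.1
```

>>> step_arm:
  series:
    - [[0,0,0],[0,0,0],0.45]
    - [[0,0,0],[0,0,0],0.5]
    - [[0,0,0],[0,0,0],0.6]
    - [[0,0,0],[0,0,0],0.8]
    - [[0,0,0],[0,0,0],0.8]
    - [[0,0,0],[0,0,-0.01],0.8]
    - [[0,0,0],[0,0,-0.03],0.8]
    - [[0,0,0],[0,0,-0.04],0.8]
    - [[0,0,0],[0,0,-0.04],0.8]
    - [[0,0,0],[0,0,-0.02],0.8]

```text
time: 15.32
position: [428.7, -322.9, 168.1]
eef_rot: [1.0, -0.0, 0.002, 0.001]
ft_force: [0.3, -0.8, 0.3]
opening: 0.802
grip_force: 0.0
```

Run:
```python
from h import *
s=snap('wrist');W=cloud(s);z=W[...,2];hsv=cv2.cvtColor(s['img'],cv2.COLOR_RGB2HSV)
m=(z>28)&(z<60)&(abs(W[...,0]-420)<110)&(abs(W[...,1]+324)<60)
g=(hsv[...,1]<60)&(z>-3)&(z<14)&(abs(W[...,0]-420)<120)&(abs(W[...,1]+324)<70)
for a in(m,g): print(cv2.minAreaRect(W[a][:,:2].astype(np.float32)),np.percentile(W[a],[1,50,99],axis=0).round(1).tolist())
go((441,-53.4,160),-78.6)
```

```text
((428.5836486816406, -321.77001953125), (56.00861358642578, 155.49102783203125), 89.22638702392578) [[353.0, -347.1, 35.6], [426.6, -321.6, 40.1], [504.9, -295.1, 42.3]]
((426.11328125, -321.79583740234375), (180.83177185058594, 80.03556060791016), 0.2930446267127991) [[341.8, -361.2, 4.4], [455.1, -328.5, 6.1], [516.2, -282.3, 7.9]]
t 15.38 p [ 429.4 -323.4  170.1] f [ 1.1 -0.4  1.9] op 0.799 gf 0.0 q [ 0.7   0.25 -0.13  1.72  0.03  1.17 -1.01]
turn/180 [-2.000e-04 -2.300e-03  4.366e-01] shift after turn [-0.2624 -0.0647  0.0101] before turn [ 0.0114 -0.2701  0.0091]
```

>>> step_arm:
  series:
    - [[0,0,0],[0.0005,-0.012,0],0.8]
    - [[0,0,0],[0.001,-0.03,0],0.8]
    - [[0,0,0],[0.0015,-0.045,0],0.8]
    - [[0,0,0],[0.002,-0.048,0],0.8]
    - [[0,0,0],[0.002,-0.048,0],0.8]
    - [[0,0,0],[0.002,-0.045,0],0.8]
    - [[0,0,0],[0.0015,-0.03,0],0.8]
    - [[0,0,0],[0.0005,-0.012,0],0.8]

```text
time: 16.38
position: [437.9, -49.9, 163.7]
eef_rot: [1.0, 0.002, -0.001, -0.0]
ft_force: [-0.9, -0.2, 0.0]
opening: 0.803
grip_force: 0.0
```

>>> step_arm:
  series:
    - [[0,0,-0.0563],[0,0,0],0.8]
    - [[0,0,-0.0563],[0,0,0],0.8]
    - [[0,0,-0.0563],[0,0,0],0.8]
    - [[0,0,-0.0563],[0,0,0],0.8]
    - [[0,0,-0.0563],[0,0,0],0.8]
    - [[0,0,-0.0563],[0,0,0],0.8]
    - [[0,0,-0.0563],[0,0,0],0.8]
    - [[0,0,-0.0563],[0,0,0],0.8]
    - [[0,0,-0.0563],[0,0,0],0.8]
    - [[0,0,-0.0563],[0,0,0],0.8]

```text
time: 17.62
position: [438.2, -53.1, 163.9]
eef_rot: [0.632, 0.775, -0.0, -0.001]
ft_force: [-0.6, 0.2, -0.3]
opening: 0.799
grip_force: 0.0
```

Run:
```python
from h import *
go((441,-53.4,160),101.4)
s=snap('wrist');W=cloud(s);z=W[...,2];hsv=cv2.cvtColor(s['img'],cv2.COLOR_RGB2HSV)
m=(z>70)&(z<95)&(abs(W[...,0]-441)<40)&(abs(W[...,1]+53)<60)
print('plate',m.sum(),cv2.minAreaRect(W[m][:,:2].astype(np.float32)) if m.any() else 0)
m=(z>10)&(z<35)&(hsv[...,0]>4)&(hsv[...,0]<18)&(hsv[...,1]>150)&(W[...,0]>565)
print('spot',m.sum(),W[m].mean(0) if m.any() else 0)
d={'top':snap('top'),'scene':snap('scene')};pickle.dump((s,d),open('d3.pkl','wb'))
save(s,'w4.png')
```

```text
t 17.62 p [438.2 -53.1 163.9] f [-0.6  0.2 -0.3] op 0.799 gf 0.0 q [ 0.46  0.07 -0.42  1.94  0.03  1.13  0.22]
turn/180 [-0.0004 -0.0001  0.0011] shift after turn [-0.0008  0.0027  0.0039] before turn [-0.0008  0.0027  0.0039]
plate 1626 ((443.42987060546875, -51.46168518066406), (14.574413299560547, 69.95240783691406), 10.64377212524414)
spot 184 [590.68194833 -23.61425287  21.05269774]
```

View pics/w4.png

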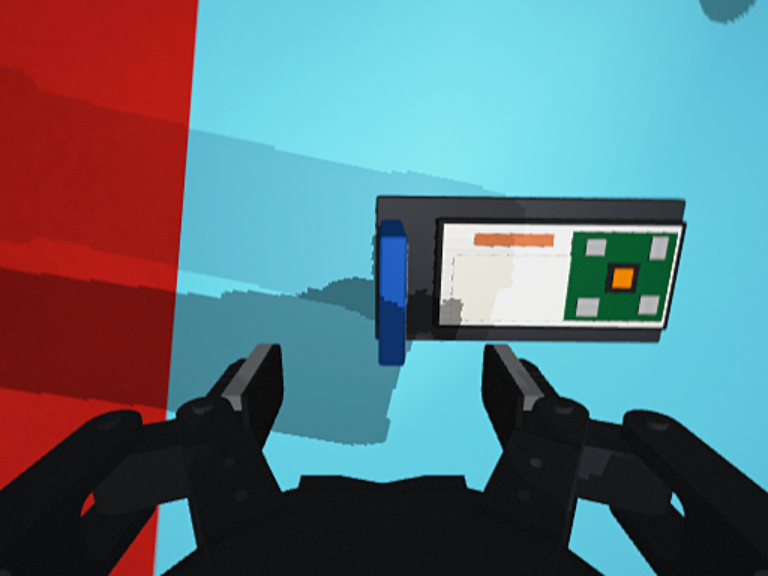

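The wrist view shows the blue plate's top at (392,295), between the fingers, and the mark at (622,278). Next I'll descend and grip the plate.

>>> step_arm:
  series:
    - [[0,0,0.004],[0,0.004,0.015],0.8]
    - [[0,0,0],[0,0,0.03],0.8]
    - [[0,0,0],[0,0,0.03],0.8]
    - [[0,0,0],[0,0,0.02],0.8]
    - [[0,0,0],[0,0,0.01],0.8]
    - [[0,0,0],[0,0,0.002],0.6]
    - [[0,0,0],[0,0,0],0.4]
    - [[0,0,0],[0,0,0],0.3]
    - [[0,0,0],[0,0,0],0.25]
    - [[0,0,0],[0,0,0],0.2]

```text
time: 19.02
position: [442.9, -51.6, 58.0]
eef_rot: [0.639, 0.769, 0.0, 0.0]
ft_force: [0.0, 0.1, -0.3]
opening: 0.198
grip_force: 0.0
```

>>> step_arm:
  series:
    - [[0,0,0],[0,0,0],0.15]
    - [[0,0,0],[0,0,0],0.1]
    - [[0,0,0],[0,0,0],0.05]
    - [[0,0,0],[0,0,0],0.05]
    - [[0,0,0],[0,0,0],0.05]

```text
time: 19.65
position: [443.0, -51.6, 58.1]
eef_rot: [0.639, 0.769, 0.0, 0.0]
ft_force: [-1.2, -0.2, 5.9]
opening: 0.158
grip_force: 58.9
```

Run:
```python
from h import *
go((442,-52.5,57),100.9)
# same-camera mark-to-lens vectors
d=pickle.load(open('d0.pkl','rb')); s2=snap('scene'); s3=snap('top')
for s in(d['top'],d['scene'],s3,s2):
    W=cloud(s);z=W[...,2];hsv=cv2.cvtColor(s['img'],cv2.COLOR_RGB2HSV)
    m=(z>10)&(z<35)&(hsv[...,0]>4)&(hsv[...,0]<18)&(hsv[...,1]>140)&(W[...,0]>565)&(W[...,0]<610)&(abs(W[...,1]+23)<30)
    print(m.sum(),W[m].mean(0) if m.any() else 0)
```

```text
t 19.65 p [443.  -51.6  58.1] f [-1.2 -0.2  5.9] op 0.158 gf 58.9 q [ 0.43  0.23 -0.42  2.05  0.12  0.89  0.13]
turn/180 [ 0.0002  0.0001 -0.0016] shift after turn [-0.0007 -0.0012  0.0011] before turn [-0.0007 -0.0012  0.0011]
8 [586.50121885 -25.65901725  19.51586427]
33 [589.87867613 -26.40750739  20.49637482]
7 [588.6468092  -25.87237621  19.1726913 ]
32 [589.96693471 -26.17927119  20.45107802]
```

>>> step_arm:
  series:
    - [[0,0,0],[0.005,0.0015,0],0.05]
    - [[0,0,0],[0.01,0.003,0],0.05]
    - [[0,0,0],[0.015,0.0044,0],0.05]
    - [[0,0,0],[0.015,0.0044,0],0.05]
    - [[0,0,0],[0.01,0.003,0],0.05]

```text
time: 20.38
position: [449.1, 5.8, 58.1]
eef_rot: [0.639, 0.769, 0.0, 0.0]
ft_force: [-0.7, -4.0, 6.5]
opening: 0.155
grip_force: 59.1
```

>>> step_arm:
  series:
    - [[0,0,0],[0.01,0.003,0],0.05]
    - [[0,0,0],[0.016,0.0047,0],0.05]
    - [[0,0,0],[0.02,0.0058,0],0.05]
    - [[0,0,0],[0.02,0.0058,0],0.05]
    - [[0,0,0],[0.02,0.0058,0],0.05]
    - [[0,0,0],[0.02,0.0058,0],0.05]
    - [[0,0,0],[0.014,0.0041,0],0.05]
    - [[0,0,0],[0.007,0.002,0],0.05]
    - [[0,0,0],[0,0,0],0.05]

```text
time: 21.5
position: [461.9, 138.5, 58.1]
eef_rot: [0.638, 0.77, 0.001, 0.0]
ft_force: [0.4, 1.5, 5.1]
opening: 0.157
grip_force: 59.2
```

```bash
cat > m5.py <<'E'
from h import *
go((464.6,163.2,58.1),100.55)
d={n:snap(n) for n in('wrist','scene','top')};pickle.dump(d,open('d5.pkl','wb'))
for n,s in d.items():
    W=cloud(s);z=W[...,2];hsv=cv2.cvtColor(s['img'],cv2.COLOR_RGB2HSV)
    m=(z>10)&(z<35)&(hsv[...,0]>4)&(hsv[...,0]<18)&(hsv[...,1]>140)&(W[...,0]>560)&(W[...,0]<660)&(W[...,1]>100)
    print(n,m.sum(),np.round(W[m].mean(0),1) if m.any() else 0, np.round(np.percentile(W[m],[2,98],axis=0),1).tolist() if m.any() else 0)
    m=(W[...,0]>400)&(W[...,0]<680)&(W[...,1]>80)&(W[...,1]<240)&(z>6)&(z<30)
    p=W[m&(z>16)]
    print('  phone/tray',m.sum(),cv2.minAreaRect(p[:,:2].astype(np.float32)))
    save(s,n+'5.png')
E
python3 m5.py
```

```text
t 21.5 p [461.9 138.5  58.1] f [0.4 1.5 5.1] op 0.157 gf 59.2 q [ 0.1   0.31 -0.52  1.96  0.19  0.92 -0.33]
turn/180 [ 0.0004 -0.0003  0.0008] shift after turn [0.0238 0.0072 0.    ] before turn [0.0238 0.0072 0.    ]
wrist 408 [609.4 165.8  21.2] [[602.8, 159.1, 19.9], [615.9, 172.2, 22.4]]
  phone/tray 32351 ((541.272216796875, 153.26043701171875), (174.9534149169922, 74.23062896728516), 10.820605278015137)
scene 31 [608.2 162.4  20.2] [[596.4, 142.9, 15.9], [616.4, 171.9, 23.0]]
  phone/tray 2428 ((550.9639282226562, 153.34837341308594), (192.2578582763672, 75.80889129638672), 10.972869873046875)
top 44 [605.7 164.9  19.2] [[597.8, 156.8, 16.1], [613.1, 172.3, 23.9]]
  phone/tray 1910 ((545.7427978515625, 151.18838500976562), (194.5770721435547, 72.72554016113281), 11.80196475982666)
```

View pics/wrist5.png

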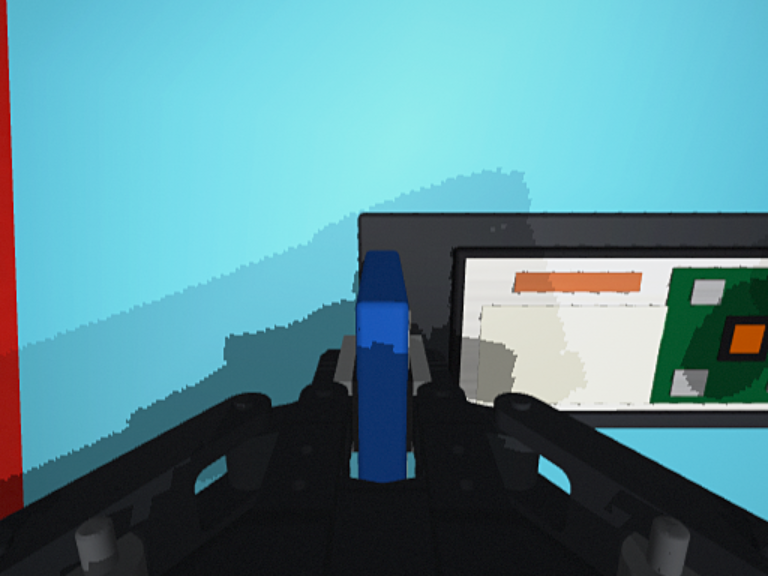

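View pics/scene5.png

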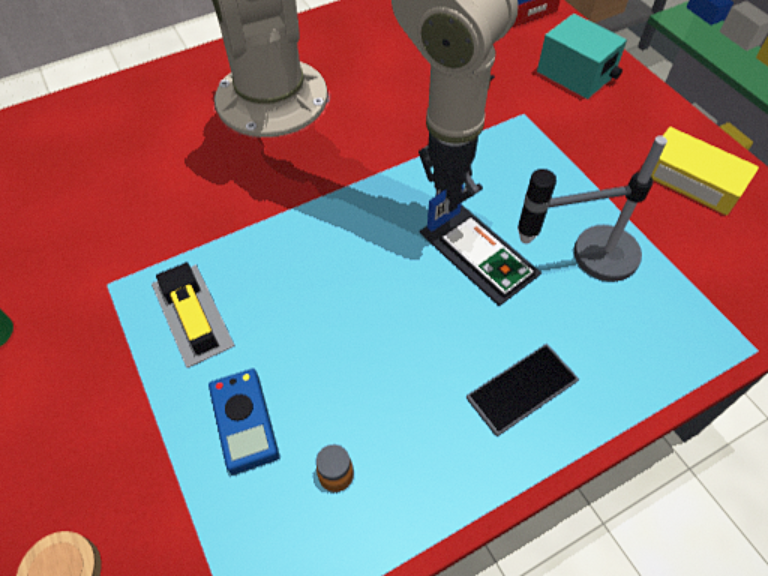

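Wrist view: the plate is firmly gripped and the mark is at (747,339). Scene view: the carrier lies flat with its mark at (505,268), about 25 mm short of the lens. I'll finish the slide.

>>> step_arm:
  series:
    - [[0,0,0],[0.004,0.0013,0],0.05]
    - [[0,0,0],[0.008,0.0026,0],0.05]
    - [[0,0,0],[0.008,0.0026,0],0.05]
    - [[0,0,0],[0.0036,0.0011,0],0.05]
    - [[0,0,0],[0,0,0],0.05]
    - [[0,0,0],[0,0,0],0.05]

```text
time: 22.4
position: [465.2, 161.2, 58.1]
eef_rot: [0.639, 0.769, 0.0, 0.0]
ft_force: [1.1, -1.1, 6.6]
opening: 0.154
grip_force: 59.6
```

```bash
cat > m6.py <<'E'
from h import *
from scipy.optimize import least_squares
go((465,163.1,58.1),100.55)
d={n:snap(n) for n in('wrist','scene','top')};pickle.dump(d,open('d6.pkl','wb'))
for n,s in d.items():
    W=cloud(s);z=W[...,2];hsv=cv2.cvtColor(s['img'],cv2.COLOR_RGB2HSV)
    def M(x,y,zz): return (W[...,0]>x[0])&(W[...,0]<x[1])&(W[...,1]>y[0])&(W[...,1]<y[1])&(z>zz[0])&(z<zz[1])
    m=M((590,630),(165,215),(10,35))&(hsv[...,0]>4)&(hsv[...,0]<18)&(hsv[...,1]>140)
    print(n,m.sum(),np.round(np.median(W[m],0),1) if m.any() else 0)
    p=W[M((560,680),(150,230),(112,162))|M((560,680),(150,230),(190,222))]
    if len(p)>50: print('  tube',len(p),least_squares(lambda c:np.hypot(p[:,0]-c[0],p[:,1]-c[1])-18,[610,188],loss='soft_l1').x.round(1))
    b=M((430,500),(110,215),(72,95))&(hsv[...,0]>100)&(hsv[...,0]<125)&(hsv[...,1]>150)
    if b.sum()>20: print('  plate',b.sum(),cv2.minAreaRect(W[b][:,:2].astype(np.float32)))
    p=W[M((490,640),(120,225),(16,30))];print('  phone',cv2.minAreaRect(p[:,:2].astype(np.float32)))
E
python3 m6.py
```

```text
t 22.4 p [465.2 161.2  58.1] f [ 1.1 -1.1  6.6] op 0.154 gf 59.6 q [ 0.06  0.34 -0.53  1.93  0.21  0.93 -0.39]
turn/180 [0.0002 0.0002 0.    ] shift after turn [ 0.0019  0.0001 -0.    ] before turn [ 0.0019  0.0001 -0.    ]
wrist 410 [612.9 188.1  21.1]
  plate 4193 ((467.8598327636719, 167.229736328125), (51.077606201171875, 48.2448616027832), 66.86759948730469)
  phone ((562.5775756835938, 179.16107177734375), (140.0673828125, 73.94926452636719), 10.547950744628906)
scene 28 [612.5 184.7  20.7]
  tube 405 [611.4 189.8]
  plate 74 ((465.0351257324219, 157.46377563476562), (14.5589017868042, 70.20689392089844), 11.599900245666504)
  phone ((569.1934814453125, 177.96617126464844), (154.7664794921875, 74.88742065429688), 11.126133918762207)
top 44 [609.6 186.3  18.7]
  tube 199 [609.1 189.4]
  plate 49 ((465.1451721191406, 131.74571228027344), (13.598790168762207, 15.686600685119629), 6.537199020385742)
  phone ((563.6264038085938, 177.43124389648438), (151.9186553955078, 73.77623748779297), 10.94874382019043)
```

>>> step_arm:
  series:
    - [[0,0,0],[0.0015,0,0],0.05]
    - [[0,0,0],[0.002,0,0],0.05]
    - [[0,0,0],[0,0,0],0.05]
    - [[0,0,0],[0,0,0],0.05]

```text
time: 23.05
position: [464.9, 164.0, 58.1]
eef_rot: [0.639, 0.769, -0.0, 0.001]
ft_force: [1.2, -2.3, 7.6]
opening: 0.156
grip_force: 59.6
```

```bash
python3 m6.py
```

```text
t 23.05 p [464.9 164.   58.1] f [ 1.2 -2.3  7.6] op 0.156 gf 59.6 q [ 0.05  0.34 -0.53  1.93  0.21  0.93 -0.4 ]
turn/180 [ 0.0003  0.0004 -0.0002] shift after turn [-0.0009 -0.0001 -0.    ] before turn [-0.0009 -0.0001 -0.    ]
wrist 412 [612.6 190.9  21.1]
  plate 4191 ((467.4056091308594, 169.64141845703125), (52.247867584228516, 48.424320220947266), 67.14078521728516)
  phone ((562.026123046875, 181.86187744140625), (139.78829956054688, 73.93696594238281), 10.46476936340332)
scene 32 [612.3 188.6  20.4]
  tube 400 [611.7 189.8]
  plate 71 ((464.84893798828125, 159.038818359375), (14.384699821472168, 67.7765884399414), 10.251035690307617)
  phone ((568.8148193359375, 181.19573974609375), (155.18035888671875, 76.27314758300781), 10.447803497314453)
top 38 [609.4 188.6  19.2]
  tube 204 [609.1 189.5]
  plate 48 ((464.3570861816406, 135.04873657226562), (14.134607315063477, 17.358755111694336), 0.4020981192588806)
  phone ((563.0000610351562, 180.68157958984375), (151.22486877441406, 73.63262939453125), 10.406270980834961)
```

>>> step_arm:
  series:
    - [[0,0,0],[0,0,0],0.25]
    - [[0,0,0],[0,0,0],0.4]
    - [[0,0,0],[0,0,0],0.6]
    - [[0,0,0],[0,0,0],0.6]
    - [[0,0,0],[0,0,-0.01],0.6]
    - [[0,0,0],[0,0,-0.03],0.6]
    - [[0,0,0],[0,0,-0.04],0.6]
    - [[0,0,0],[0,0,-0.03],0.6]
    - [[0,0,0],[0,0,-0.01],0.6]
    - [[0,0,0],[0,0,0],0.6]

```text
time: 24.45
position: [464.3, 165.2, 178.1]
eef_rot: [0.639, 0.769, 0.0, 0.0]
ft_force: [0.4, -0.5, -1.1]
opening: 0.601
grip_force: 0.0
```

```bash
python3 m6.py
python3 - <<'E'
from h import *
d=pickle.load(open('d6.pkl','rb'));save(d['scene'],'s7.png')
E
```

```text
t 24.45 p [464.3 165.2 178.1] f [ 0.4 -0.5 -1.1] op 0.601 gf 0.0 q [ 0.1   0.19 -0.56  1.8   0.11  1.18 -0.31]
turn/180 [0.0004 0.     0.0003] shift after turn [-0.0022  0.0003  0.12  ] before turn [-2.2e-03  1.0e-04  1.2e-01]
wrist 162 [612.4 190.7  21. ]
  tube 3181 [613.5 190.8]
  plate 1354 ((464.8254699707031, 164.38711547851562), (13.615189552307129, 69.3518295288086), 10.88161563873291)
  phone ((568.7186279296875, 183.20849609375), (153.53500366210938, 73.48442840576172), 10.421645164489746)
scene 28 [612.  188.5  20.2]
  tube 402 [611.5 189.8]
  plate 133 ((465.1289367675781, 160.6358184814453), (13.657952308654785, 69.18360900878906), 11.668953895568848)
  phone ((567.9053955078125, 180.76458740234375), (153.95156860351562, 76.00492858886719), 10.275858879089355)
top 38 [608.8 189.3  19.3]
  tube 196 [609.1 189.5]
  plate 141 ((462.3135681152344, 151.4182891845703), (14.540249824523926, 49.4609375), 10.964530944824219)
  phone ((563.9171142578125, 180.4139404296875), (154.19119262695312, 73.35792541503906), 10.226117134094238)
```

View pics/s7.png

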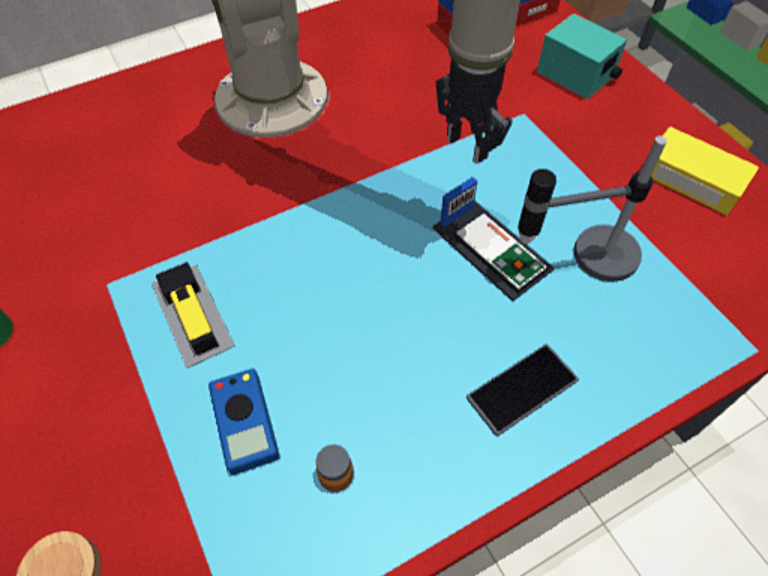

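In the scene view the mark is at (518,264), under the lens at (527,238). All three cameras put it within about 1.5 mm of the lens axis. The scanner is back on its pad, the bystander items are in place and the gripper is clear, so I'm handing the job in.

```bash
python3 -c "
from rig import order
print(order.close_job())"
```

```text
the job is handed in; nothing more can be done
None
```

I handed the job in at about 24 s: the scanner was held on the label for over 2 s and laid back about 2 mm from the pad's middle, and the carrier was slid until its mark measured within about 1.5 mm of the lens axis, then let go; the hand-in gave no verdict.

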